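Lock the loose panel keeper on the painter's light table

TASK

A painted panel lies on the light table with three keepers along its edge; the one on the blue block is still loose. Take the red screwdriver from its wooden rack, seat its blade in the slot of the brass screw on the blue block and turn that screw clockwise (seen from above) to its stop, so that its tongue swings over the panel. Then put the screwdriver back in its rack and let go.

Things in the scene. Friction and masses are not known exactly. Their poses are not given: they have to be found in the camera images.
- slot (a point): Slot mouth of the blue block's brass screw: on its axis at the flat top of the 48 mm round head, 39 mm above the table. z up; x along the slot, towards the tongue below (63 mm long, turns along). Slot right across the head, 9 mm wide, flared at 45 deg to 17 mm at the top, 12 mm deep, flat floor. Two like screws on dark wood blocks 110 or 220 mm away are locked already and fixed.
- screw (a joint): Turn of the blue block's screw, rad. Starts at 0 to 0.2; clockwise from above increases it, to a hard stop at 1.05 where slot and tongue point straight at the panel. Stays where left (friction 0.08 N m). The driver's blade has some 16 degrees of play in the slot either way before it turns the screw: turn the driver that much farther.
- driver_grip (a point): Centre of the flat screwdriver's handle; it stands blade down in the rack. z up the shaft, x along the blade's width. Handle: red square bar 28 x 28 mm (sides along x and y), 64 mm long, black band on top. Below: collar 40 mm across (underside 38 mm below this point), 12 mm shank, blade 18 mm wide, 4 mm thick, tip 100 mm below this point. 0.16 kg.
- rack_hole0 (a point): Centre of the hole's mouth on top of the rack, a fixed wooden block 80 x 80 mm, 75 mm high. Square vertical hole 26 mm wide, right through, chamfered 4 mm at the mouth. z up. The driver stands with blade and shank in the hole, its collar resting on the top face.
Mind the look-alikes: they are no part of the job. There is more than one size of the part that bears driver_grip; the job needs the smaller.

How it is judged:
By the outcome, as a careful person would: the job done as asked, in the order asked, and still so for the second after the job is handed in, with the robot touching nothing.
It also fails if it takes over 48 s, if anything falls off the work surface, if the arm or the gripper's body presses on something with over 40 N, if the wrist force passes 120 N, or if a joint passes its speed limit or range.

ROBOT

A 6-joint arm with a two-finger parallel gripper is mounted at the origin on the work surface. World frame = base frame: x ahead of the robot, y to its left, z up, the work surface at z = 0. Lengths are in m, angles in rad, forces in N, time in s.
With the tool pointing down it reaches from about 0.225 to 0.875 m from the base axis. Payload 3.4 kg.
Tool frame: the origin (TCP) lies between the finger pads; the fingertips stand 14 mm ahead of it and the grasp point (between the pads) lies 5 mm behind it; z points along the fingers, y is the line along which they close (so a half turn about z gives the same grasp; the last joint's range is limited). The gripper opens to 85 mm and grips with 20 to 120 N. Pads are 22 mm wide; open, the fingers measure 114 mm over their backs; the gripper's body (76 mm by 85 mm) begins 54 mm behind the grasp point. The pads swing forward as they close: fully open they stand 13 mm farther back than shut.
Start: joints at [1.057, 0.276, 1.505, -0, 1.361, -0.121], TCP at [0.22, 0.531, 0.221] pointing down, gripper open.
Joint ranges: [-2.89, 2.89], [-0.75, 2.08], [0.22, 2.7], [-1.18, 4.32], [0.11, 2.71], [-2.7, 2.7]. Speed limits (rad/s): [2.57, 2.57, 3.14, 3.14, 3.14, 3.14].

INTERFACE

Orientations are given as a unit quaternion [x, y, z, w].
In Python, from cell import read_state, camera, calibration, job_done gives the robot as it stands.
- The arm moves only by the shell command python3 -m handwheel 'ROWS' [FORCE]. ROWS is JSON, a list that holds one entry, the list of rows, each a list of 7 numbers: the turn, a rotation vector about the tool's x, y, z in rad, then the shift along the tool's x, y, z in cm, then the closure, from -1 (fully open) to 1 (shut). A call has 1 to 12 rows; each row is the pose to reach, as a shift and turn from the pose commanded when the call began, along the tool's axes at that moment; what a row does not reach only later rows make up. A row lasts 1/10 s, in which the tool goes at most 50 mm and 8.59 degrees, less where a joint would pass 70% of its speed; a pose out of reach is approached as far as the arm can. A call with a gripper value outside its range is refused whole. The fingers move at their own pace and stop on an object; FORCE is the grip in N (left out, the last holds). Time passes only in rows, so rows that repeat a pose let the fingers close. It gives the time, the measured TCP pose, the force, the opening and the grip force at its end, in the units of the state.
- read_state(): the state, without advancing time (a new reading comes with each control period).
- camera(name): name is "scene" or "side" or "wrist"; returns the picture (480x640x3 uint8, red, green, blue); there is no depth.
- calibration(name): a dict with "mtx" (3x3 intrinsics, pixels), "xyz" and "rotation" of the camera in the world. Camera axes: x right, y down, z forward; pixel columns grow to the right and rows downward; lengths in m; the calibration is good to about 2 mm. A picture is of the moment at which its call begins: read the wrist's pose just before it. calibration takes no time and is no camera call; for the wrist camera it gives the pose at the moment of the call.
- job_done(): hands the job in; it is judged then, once.
The state is a dict: "time": time; "qpos": joint angles; "dq": joint speeds; "joint_efforts": joint torques, N m; "ee_pos": TCP position; "tcp_rot": TCP orientation; "ft_force": force on the tool from outside, world axes, zero at the start; "wrist_torque": the same for the moment, N m; "gripper_width": finger opening in m; "grip_force": force on a finger pad.
Only numpy, scipy, OpenCV 4.12 (cv2) and the standard library are available. Lean on these libraries where they do the work, as an engineer would, in place of code of your own. Each camera call takes 0.05 s, during which the arm holds its last target. There are 200 camera calls.

## Working session

There is one attempt and no reset: what is moved stays moved. The work goes in short steps, Python scripts to look and compute and a shell command to move; the robot and the scene stay as the last step left them, time stands still between calls to the robot, and variables do not carry over. Pictures are saved under pics/ and viewed, at most 13 in all, crops included, and the job is handed in when it is done.

```bash
mkdir -p pics; ls; python3 - <<'E'
from cell import *
import cv2,json
s=read_state();print(s)
a=camera("scene");b=camera("side")
for n,i in(("scene",a),("side",b)):
    cv2.imwrite(f"pics/{n}0.png",i[:,:,::-1]);c=calibration(n);print(n,c)
print(calibration("wrist"))
E
```

```text
pics
{'time': 0.0, 'qpos': array([ 1.05701171e+00,  2.76569109e-01,  1.50617023e+00, -6.06409087e-06,
        1.36071135e+00, -1.20989063e-01]), 'dq': array([ 0.00107689, -0.00060074, -0.00060432,  0.00135776, -0.00031447,
       -0.00090047]), 'joint_efforts': array([ 4.06503941e-04, -4.16785240e+01, -2.45802355e+01, -3.87684195e-04,
        1.11301109e-02, -1.35552591e-05]), 'ee_pos': array([0.21981132, 0.5307055 , 0.21983973]), 'tcp_rot': array([ 1.95136926e-01,  9.80775569e-01, -8.83541660e-04, -2.87115514e-04]), 'ft_force': array([0.34315984, 0.14482622, 0.30420434]), 'wrist_torque': array([-0.00933313,  0.03520135, -0.00253107]), 'grip_force': 0.0, 'gripper_width': 0.08553145684643645}
scene {'mtx': array([[610.79582601,   0.        , 319.98874891],
       [  0.        , 610.79582601, 234.2841309 ],
       [  0.        ,   0.        ,   1.        ]]), 'xyz': array([ 1.15844908, -0.81569438,  1.01777742]), 'rotation': array([ 0.86315171,  0.28219679, -0.14009515, -0.39459784])}
side {'mtx': array([[510.39835181,   0.        , 315.28860046],
       [  0.        , 510.39835181, 238.74923454],
       [  0.        ,   0.        ,   1.        ]]), 'xyz': array([ 0.11984352, -0.70023082,  0.65914418]), 'rotation': array([ 0.85837225, -0.19356862,  0.11177028, -0.46177448])}
{'mtx': array([[414.40015671,   0.        , 321.69662434],
       [  0.        , 414.40015671, 231.83119425],
       [  0.        ,   0.        ,   1.        ]]), 'xyz': array([0.15585115, 0.55659586, 0.37336956]), 'rotation': array([0.82339511, 0.55087057, 0.07480149, 0.11387205])}
```

View pics/scene0.png

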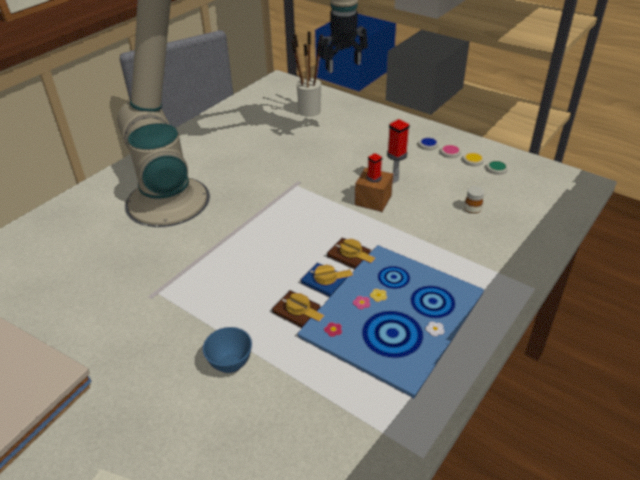

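View pics/side0.png

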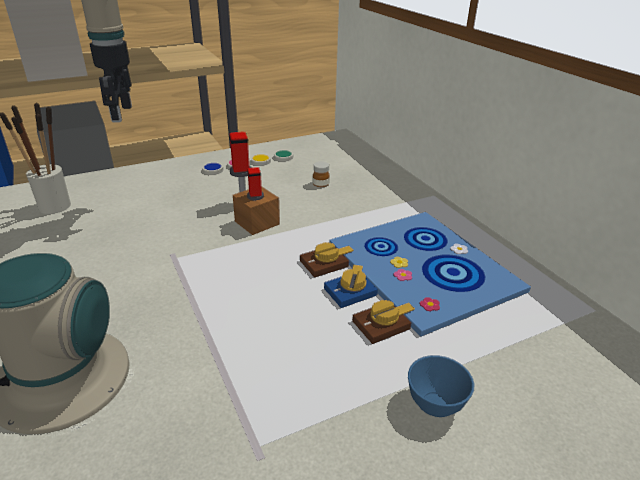

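The scene picture shows two red drivers: a small one in the wooden rack (scene 375,167; side 254,182) and a larger one behind it (scene 398,140; side 239,152). There are three brass screws. The one on the blue block is at scene (325,275) and side (352,280); the dark-block ones are at scene (350,248) and (299,305). I choose the small driver in the wooden rack and the blue-block screw, and will check both in a close crop.

```bash
cat > h.py <<'E'
import numpy as np,cv2
from scipy.spatial.transform import Rotation as R
from cell import *
def ray(c,u,v):
    d=R.from_quat(c["rotation"]).apply(np.linalg.solve(c["mtx"],[u,v,1.]));return np.array(c["xyz"]),d/np.linalg.norm(d)
def onz(c,u,v,z):
    o,d=ray(c,u,v);return o+d*(z-o[2])/d[2]
def tri(c1,p1,c2,p2):
    o,d=ray(c1,*p1);q,e=ray(c2,*p2)
    t=np.linalg.lstsq(np.c_[d,-e],q-o,rcond=None)[0];a=o+d*t[0];b=q+e*t[1];return (a+b)/2,np.linalg.norm(a-b)
def proj(c,p):
    x=c["mtx"]@R.from_quat(c["rotation"]).inv().apply(np.array(p)-c["xyz"]);return x[:2]/x[2]
def blobs(m,amin=15):
    n,l,s,ce=cv2.connectedComponentsWithStats(m.astype(np.uint8));return [(s[i].tolist(),ce[i].round(1).tolist(),l==i) for i in range(1,n) if s[i][4]>=amin]
def hsv(i):return cv2.cvtColor(i,cv2.COLOR_RGB2HSV).astype(int)
E
python3 - <<'E'
from h import *
im={n:cv2.imread(f"pics/{n}0.png")[:,:,::-1].copy() for n in("scene","side")}
for n,i in im.items():
    h=hsv(i);H,S,V=h[...,0],h[...,1],h[...,2]
    print(n,"red",[b[:2] for b in blobs(((H<6)|(H>174))&(S>200)&(V>100))])
    print("brass",[b[:2] for b in blobs((H>14)&(H<28)&(S>130)&(V>90),60)])
    print("blue",[b[:2] for b in blobs((H>100)&(H<118)&(S>200)&(V<170),60)])
a=cv2.resize(im["scene"][110:220,340:430],None,fx=4,fy=4,interpolation=2)[:440,:360]
b=cv2.resize(im["side"][120:240,210:300],None,fx=4,fy=4,interpolation=2)[:440,:360]
cv2.imwrite("pics/crop1.png",np.hstack([a,b])[:,:,::-1])
a=cv2.resize(im["scene"][225:335,265:385],None,fx=3.3,fy=5,interpolation=2)
b=cv2.resize(im["side"][230:340,295:415],None,fx=3.3,fy=5,interpolation=2)
cv2.imwrite("pics/crop2.png",np.hstack([a,b])[:,:,::-1])
E
```

```text
scene red [([391, 120, 17, 10, 100], [399.3, 124.7]), ([395, 130, 12, 26, 227], [400.7, 143.0]), ([370, 154, 11, 7, 50], [375.1, 157.4]), ([372, 161, 9, 18, 112], [376.0, 170.2])]
brass [([466, 153, 16, 9, 113], [473.3, 156.9]), ([340, 240, 34, 22, 416], [354.1, 250.1]), ([315, 265, 37, 19, 404], [328.7, 274.3]), ([371, 290, 15, 11, 115], [378.1, 294.8]), ([286, 293, 36, 27, 523], [301.3, 306.3])]
blue [([318, 16, 77, 74, 2353], [362.2, 56.3]), ([317, 24, 14, 16, 102], [323.5, 30.8]), ([379, 267, 30, 21, 318], [393.3, 277.1]), ([411, 287, 43, 30, 707], [432.3, 301.7]), ([363, 312, 59, 45, 1471], [392.2, 334.2]), ([387, 329, 11, 8, 63], [392.0, 332.4])]
side red [([230, 132, 17, 8, 112], [237.8, 135.5]), ([231, 143, 29, 31, 483], [241.3, 158.4]), ([249, 176, 12, 21, 210], [254.7, 185.7])]
brass [([253, 155, 16, 6, 80], [260.2, 157.5]), ([315, 243, 38, 19, 443], [329.6, 251.8]), ([391, 257, 17, 11, 126], [399.1, 262.1]), ([341, 265, 25, 26, 419], [353.6, 278.5]), ([371, 300, 43, 25, 639], [388.3, 311.8])]
blue [([0, 164, 13, 23, 95], [3.9, 178.6]), ([205, 164, 15, 6, 72], [212.1, 166.4]), ([404, 228, 43, 22, 247], [424.8, 239.7]), ([412, 231, 27, 15, 121], [425.3, 237.7]), ([365, 238, 32, 18, 148], [380.5, 247.7]), ([371, 240, 21, 12, 73], [381.7, 245.5]), ([422, 256, 63, 35, 587], [453.0, 274.7]), ([434, 261, 39, 23, 304], [453.5, 271.9]), ([447, 269, 13, 6, 63], [452.9, 271.5])]
```

View pics/crop1.png

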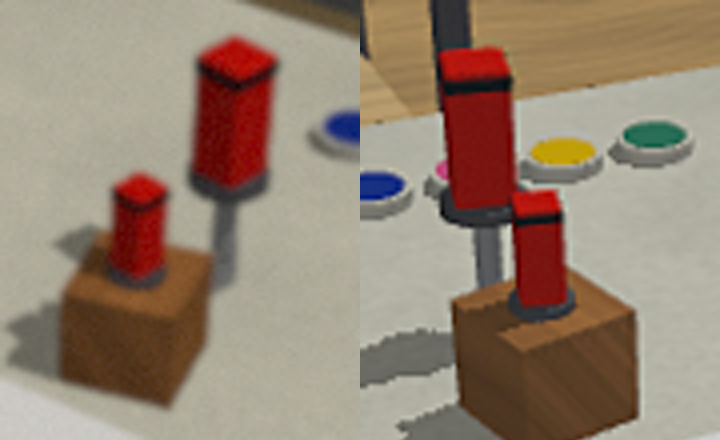

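The crop shows the smaller red driver standing in the wooden rack. The larger one stands free behind it, to the right in the scene view. I choose the smaller one.

```bash
python3 - <<'E'
from h import *
cs,cd=calibration("scene"),calibration("side")
S=lambda x,y:(340+x/4-.4,110+y/4-.4); D=lambda x,y:(210+(x-360)/4-.4,120+y/4-.4)
print("small grip",tri(cs,S(138,228),cd,D(540,255)))
print("small top",tri(cs,S(140,188),cd,D(537,205)))
print("big grip",tri(cs,S(232,130),cd,D(480,140)))
print("big base",tri(cs,S(222,285),cd,D(488,285)))
for n,c,F,P in(("s",cs,S,[(66,292),(168,325),(212,255),(105,235)]),("d",cd,D,[(452,302),(523,352),(636,308),(575,268)])):
    q=np.array([onz(c,*F(*p),.075) for p in P]);print(n,q[:,:2].round(4).tolist(),q.mean(0).round(4),[np.linalg.norm(q[i]-q[i-1]).round(4) for i in range(4)],[np.degrees(np.arctan2(*(q[i]-q[i-1])[1::-1])).round(1) for i in range(4)])
E
```

```text
small grip (array([0.46411268, 0.32255202, 0.11177455]), np.float64(0.0034211206848294884))
small top (array([0.46427187, 0.32259355, 0.14340721]), np.float64(0.002418834699970246))
big grip (array([0.46786358, 0.43196005, 0.1359427 ]), np.float64(0.003617610948817614))
big base (array([0.47025797, 0.43064126, 0.02360403]), np.float64(0.025917582105792987))
s [[0.4362, 0.2817], [0.5104, 0.2895], [0.4923, 0.3731], [0.4207, 0.3516]] [0.4649 0.324  0.075 ] [np.float64(0.0716), np.float64(0.0746), np.float64(0.0856), np.float64(0.0747)] [np.float64(-77.5), np.float64(6.0), np.float64(102.3), np.float64(-163.3)]
d [[0.4178, 0.3514], [0.4359, 0.2772], [0.5148, 0.2991], [0.5002, 0.3622]] [0.4672 0.3225 0.075 ] [np.float64(0.0831), np.float64(0.0764), np.float64(0.0819), np.float64(0.0647)] [np.float64(-172.6), np.float64(-76.3), np.float64(15.5), np.float64(103.0)]
```

View pics/crop2.png

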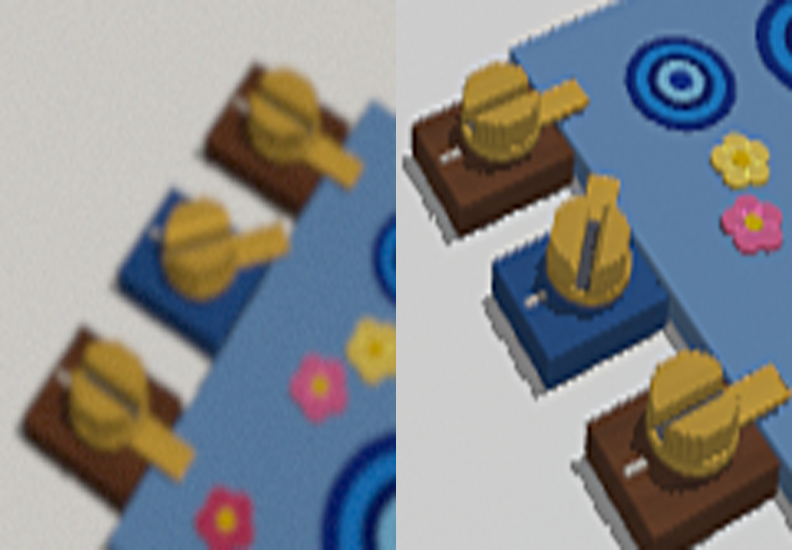

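The blue block's screw slot runs across the head, and its tongue points up and to the right. The dark-block tongues already lie over the panel. Next I compute the slot's position and direction.

```bash
python3 - <<'E'
from h import *
cs,cd=calibration("scene"),calibration("side")
S=lambda x,y:(265+x/3.3-.4,225+y/5-.4); D=lambda x,y:(295+(x-396)/3.3-.4,230+y/5-.4)
ang=lambda a,b:np.degrees(np.arctan2(*(b-a)[1::-1])).round(1)
# head top centres: blue, dark up, dark down ; slot ends
A=onz(cs,*S(166,250),.039);B=onz(cs,*S(230,228),.039);print("slot scene",A,B,(A+B)/2,ang(A,B))
A=onz(cd,*D(585,282),.039);B=onz(cd,*D(596,226),.039);print("slot side",A,B,(A+B)/2,ang(A,B))
print("blue centre s/d",onz(cs,*S(197,235),.039),onz(cd,*D(591,248),.039))
print("dk far s/d",onz(cs,*S(283,102),.039),onz(cd,*D(502,98),.039))
print("dk near s/d",onz(cs,*S(105,378),.039),onz(cd,*D(692,392),.039))
print("tongue tip s",onz(cs,*S(285,240),.026),"d",onz(cd,*D(604,185),.026))
A=onz(cs,*S(75,372),.039);B=onz(cs,*S(139,413),.039);print("near slot ang",ang(A,B))
s=read_state();Rt=R.from_quat(s["tcp_rot"]);print(Rt.as_matrix().round(4))
c=calibration("wrist");print("cam in tool",Rt.inv().apply(c["xyz"]-s["ee_pos"]).round(4),(Rt.inv()*R.from_quat(c["rotation"])).as_matrix().round(3))
t=np.array([.465,.3225,.25]);print("delta tool cm to above driver",Rt.inv().apply(t-s["ee_pos"])*100)
E
```

```text
slot scene [ 0.53373239 -0.02885305  0.039     ] [0.56139498 0.00878528 0.039     ] [ 0.54756369 -0.01003389  0.039     ] 53.7
slot side [ 0.53058674 -0.03334908  0.039     ] [ 0.55421666 -0.00480777  0.039     ] [ 0.5424017  -0.01907843  0.039     ] 50.4
blue centre s/d [ 0.54537987 -0.00837793  0.039     ] [ 0.54439422 -0.01605346  0.039     ]
dk far s/d [0.54179401 0.10252    0.039     ] [0.54337503 0.09996262 0.039     ]
dk near s/d [ 0.54913373 -0.11649682  0.039     ] [ 0.55312054 -0.11508438  0.039     ]
tongue tip s [0.58968405 0.03575474 0.026     ] d [0.58190542 0.03226735 0.026     ]
near slot ang 6.5
[[-9.238e-01  3.828e-01 -8.000e-04]
 [ 3.828e-01  9.238e-01 -1.500e-03]
 [ 2.000e-04 -1.700e-03 -1.000e+00]]
cam in tool [ 0.069  -0.0009 -0.1534] [[ 0.001 -0.963 -0.27 ]
 [ 1.     0.001 -0.   ]
 [ 0.001 -0.27   0.963]]
delta tool cm to above driver [-30.61928407  -9.86346992  -2.99866024]
```

```bash
python3 -m handwheel '[[[0,0,0,-30.6,-9.9,-3,-1],[0,0,0,-30.6,-9.9,-3,-1],[0,0,0,-30.6,-9.9,-3,-1],[0,0,0,-30.6,-9.9,-3,-1],[0,0,0,-30.6,-9.9,-3,-1],[0,0,0,-30.6,-9.9,-3,-1],[0,0,0,-30.6,-9.9,-3,-1],[0,0,0,-30.6,-9.9,-3,-1],[0,0,0,-30.6,-9.9,-3,-1],[0,0,0,-30.6,-9.9,-3,-1],[0,0,0,-30.6,-9.9,-3,-1],[0,0,0,-30.6,-9.9,-3,-1]]]'
python3 - <<'E'
from h import *
s=read_state();print(s["time"],s["ee_pos"],s["dq"].round(3))
c=calibration("wrist");i=camera("wrist");cv2.imwrite("pics/w1.png",i[:,:,::-1])
np.save("w1.npy",np.r_[c["xyz"],c["rotation"]])
h=hsv(i);m=((h[...,0]<6)|(h[...,0]>174))&(h[...,1]>180)&(h[...,2]>80)
for b in blobs(m,60):
    r=cv2.minAreaRect(cv2.findContours(b[2].astype(np.uint8),0,1)[0][0]);print(b[:2],r)
print(proj(c,[.465,.3225,.145]))
E
```

```text
time: 1.3
ee_pos: [0.4639, 0.3235, 0.2507]
tcp_rot: [0.194, 0.981, 0.0, -0.0]
ft_force: [0.5, 0.7, -0.1]
gripper_width: 0.0852
grip_force: 0.0
1.3 [0.46392889 0.32351303 0.25071296] [-0.004  0.002 -0.003 -0.001 -0.001  0.001]
([441, 124, 88, 19, 604], [479.2, 131.0]) ((484.7389221191406, 131.7425079345703), (14.201323509216309, 87.13418579101562), 79.11447143554688)
([483, 127, 80, 85, 5733], [523.1, 169.0]) ((523.6621704101562, 168.97296142578125), (75.13033294677734, 83.51468658447266), 80.53767395019531)
([305, 186, 37, 16, 370], [322.6, 193.1]) ((322.1946716308594, 192.93624877929688), (10.60090446472168, 36.668701171875), 79.99201965332031)
([302, 199, 48, 47, 1731], [325.5, 222.0]) ((325.4530334472656, 222.06712341308594), (41.071266174316406, 42.80911636352539), 79.99201965332031)
[322.4390646  228.46431883]
```

View pics/w1.png

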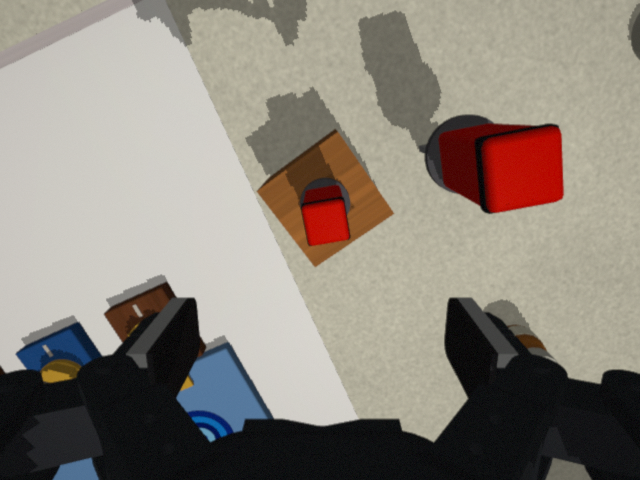

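The wrist view shows the small driver's top face centred at about (325,222), rotated about 10° in the image. The rack is around (325,198), and the big driver is off to the right at (523,169).

```bash
python3 - <<'E'
from h import *
i=cv2.imread("pics/w1.png")[:,:,::-1].copy();c=calibration("wrist");s=read_state()
h=hsv(i);H,S,V=h[...,0],h[...,1],h[...,2]
m=((H<6)|(H>174))&(S>180)&(V>80)
b=[b for b in blobs(m,60) if b[0][0]==302][0]
q=cv2.boxPoints(cv2.minAreaRect(cv2.findContours(b[2].astype(np.uint8),0,1)[0][0]))
p=np.array([onz(c,*k,.145) for k in q])[:,:2]
print("top",p.mean(0).round(4),[(np.linalg.norm(p[k]-p[k-1]).round(4),np.degrees(np.arctan2(*(p[k]-p[k-1])[::-1])).round(1)) for k in range(4)])
w=((H>5)&(H<18)&(S>110)&(V>60));w[:130]=0;w[270:]=0;w[:,:255]=0;w[:,396:]=0
w|=((m)&(np.arange(640)[None]<400)&(np.arange(480)[:,None]>150))
hull=cv2.convexHull(np.vstack([k for k in cv2.findContours(w.astype(np.uint8),0,1)[0] if len(k)>20]))
for q in (cv2.approxPolyDP(hull,8,True)[:,0].astype(float),):
    p=np.array([onz(c,*k,.075) for k in q])[:,:2]
    print("rack",q.tolist(),p.round(4).tolist(),p.mean(0).round(4),[(np.linalg.norm(p[k]-p[k-1]).round(4),np.degrees(np.arctan2(*(p[k]-p[k-1])[::-1])).round(1)) for k in range(len(p))])
T=R.from_quat(s["tcp_rot"]).as_matrix();print("tool y ang",np.degrees(np.arctan2(T[1,1],T[0,1])),s["qpos"])
E
```

```text
top [0.4622 0.3257] [(np.float64(0.0274), np.float64(166.7)), (np.float64(0.0273), np.float64(77.8)), (np.float64(0.0273), np.float64(-11.7)), (np.float64(0.028), np.float64(-101.9))]
rack [[334.0, 130.0], [392.0, 213.0], [315.0, 266.0], [257.0, 191.0]] [[0.4134, 0.3534], [0.4923, 0.3726], [0.5108, 0.297], [0.434, 0.2785]] [0.4626 0.3254] [(np.float64(0.0777), np.float64(105.4)), (np.float64(0.0812), np.float64(13.7)), (np.float64(0.0779), np.float64(-76.2)), (np.float64(0.079), np.float64(-166.5))]
tool y ang 67.58622915381187 [ 4.85458295e-01  2.46584433e-01  1.47162382e+00  1.64768783e-04
  1.42335820e+00 -6.94168143e-01]
```

```bash
python3 -m handwheel '[[[0,0,-0.09,0.2,0.1,4,-1],[0,0,-0.178,0.24,0.14,8,-1],[0,0,-0.178,0.24,0.14,10,-1],[0,0,-0.178,0.24,0.14,12,-1],[0,0,-0.178,0.24,0.14,14.2,-1],[0,0,-0.178,0.24,0.14,14.2,-1],[0,0,-0.178,0.24,0.14,14.2,-1]]]' 80
python3 -c "
from h import *
for k in range(2):
  s=read_state();T=R.from_quat(s['tcp_rot']).as_matrix();print(s['ee_pos'],np.degrees(np.arctan2(T[1,1],T[0,1])),s['ft_force'])
  c=calibration('wrist')"
```

```text
time: 2.05
ee_pos: [0.4631, 0.3252, 0.1089]
tcp_rot: [0.107, 0.994, -0.0, -0.0]
ft_force: [0.2, 0.2, 0.1]
gripper_width: 0.0851
grip_force: 0.0
[0.46305603 0.32520292 0.10890774] 77.7283080409013 [0.22940162 0.24575585 0.13238233]
[0.46305603 0.32520292 0.10890774] 77.7283080409013 [0.22940162 0.24575585 0.13238233]
```

Position good. Close, then lift straight up.

```bash
python3 -m handwheel '[[[0,0,0,0,0,0,1],[0,0,0,0,0,0,1],[0,0,0,0,0,0,1],[0,0,0,0,0,0,1],[0,0,0,0,0,0,1],[0,0,0,0,0,0,1],[0,0,0,0,0,0,1],[0,0,0,0,0,0,1]]]' 80
```

```text
time: 2.85
ee_pos: [0.4637, 0.3252, 0.1096]
tcp_rot: [0.107, 0.994, 0.001, 0.001]
ft_force: [-0.8, 0.5, 5.3]
gripper_width: 0.0265
grip_force: 78.9
```

```bash
python3 -m handwheel '[[[0,0,0,0,0,-1.5,1],[0,0,0,0,0,-4,1],[0,0,0,0,0,-7,1],[0,0,0,0,0,-10,1],[0,0,0,0,0,-12.5,1],[0,0,0,0,0,-12.5,1],[0,0,0,0,0,-12.5,1]]]'
python3 - <<'E'
from h import *
s=read_state();a=[]
for n in("scene","side"):
    c=calibration(n);i=camera(n);cv2.imwrite(f"pics/{n}2.png",i[:,:,::-1])
    t=s["ee_pos"]-[0,0,.095];u,v=proj(c,t).round().astype(int);print(n,u,v)
    a.append(cv2.resize(i[v-50:v+30,u-40:u+40],(400,400),interpolation=2))
cv2.imwrite("pics/crop3.png",np.hstack(a)[:,:,::-1])
E
```

```text
time: 3.55
ee_pos: [0.4629, 0.3246, 0.233]
tcp_rot: [0.107, 0.994, -0.0, -0.0]
ft_force: [-0.4, -0.3, -1.3]
gripper_width: 0.0263
grip_force: 79.1
scene 374 158
side 253 172
```

View pics/crop3.png

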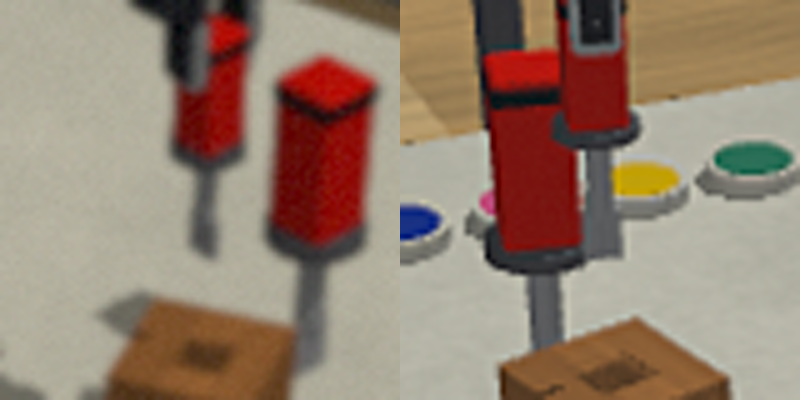

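The crop shows the driver held clear of the empty rack. From the side camera, which looks almost along tool y, the blade is about 1.5 times the shank's width, so the blade runs along tool x. I'll carry it near the screw, turned so that tool x is at about 53°, and look with the wrist camera.

```bash
python3 -m handwheel '[[[0,0,0.14,-1,-4,0,1],[0,0,0.29,-2.5,-8,0,1],[0,0,0.44,-4,-12,0,1],[0,0,0.59,-5.5,-16,0,1],[0,0,0.74,-7,-20,0,1],[0,0,0.89,-8.5,-24,0,1],[0,0,1.04,-10,-28,0,1],[0,0,1.19,-11,-32,0,1],[0,0,1.34,-12.7,-36.3,0,1],[0,0,1.49,-12.7,-36.3,0,1],[0,0,1.64,-12.7,-36.3,0,1],[0,0,1.79,-12.7,-36.3,0,1]]]'
python3 -m handwheel '[[[0,0,0.14,0,0,0,1],[0,0,0.21,0,0,0,1],[0,0,0.21,0,0,0,1],[0,0,0.21,0,0,0,1]]]'
python3 - <<'E'
from h import *
s=read_state();c=calibration("wrist");i=camera("wrist");cv2.imwrite("pics/w2.png",i[:,:,::-1])
T=R.from_quat(s['tcp_rot']).as_matrix();print(s['qpos'],s['ee_pos'],"x ang",np.degrees(np.arctan2(T[1,0],T[0,0])),s["dq"].round(3))
print(proj(c,[.546,-.009,.039]),"tip",proj(c,s["ee_pos"]+T[:,2]*.095))
for n in ("scene","side"): cv2.imwrite(f"pics/{n}3.png",camera(n)[:,:,::-1])
E
```

```text
time: 4.85
ee_pos: [0.5089, -0.0574, 0.2316]
tcp_rot: [0.845, 0.535, -0.001, -0.002]
ft_force: [0.3, 0.2, -1.1]
gripper_width: 0.0267
grip_force: 79.4
time: 5.25
ee_pos: [0.5093, -0.0567, 0.2325]
tcp_rot: [0.894, 0.448, -0.001, -0.001]
ft_force: [-0.0, 0.5, -2.0]
gripper_width: 0.0268
grip_force: 79.4
[-2.46833070e-01  1.76014306e-01  1.61069365e+00  7.45144919e-05
  1.35737444e+00  3.95634192e-01] [ 0.50928882 -0.05672877  0.23245873] x ang 53.188487395744396 [ 0.003 -0.006 -0.008  0.003  0.003  0.004]
[323.67422383 124.22744494] tip [322.11973903 228.02543038]
```

View pics/w2.png

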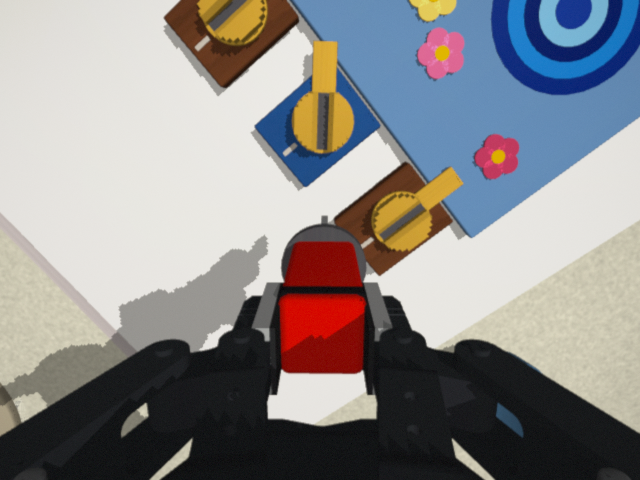

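The wrist view shows the blue block's screw head at about (324,122), with its dark slot running nearly vertically in the image, so it is nearly aligned with the blade. The blade's edge is seen at (324,217), which confirms it lies along tool x. Next I measure the slot.

```bash
python3 - <<'E'
from h import *
i=cv2.imread("pics/w2.png")[:,:,::-1].copy();c=calibration("wrist");s=read_state()
h=hsv(i);H,S,V=h[...,0],h[...,1],h[...,2]
T=R.from_quat(s['tcp_rot'])
w=np.zeros((480,640),bool);w[80:165,285:365]=1
m=w&(S<90)&(V<135)
for b in blobs(m,60):
    r=cv2.minAreaRect(cv2.findContours(b[2].astype(np.uint8),0,1)[0][0]);print("dark",b[:2],r)
    q=cv2.boxPoints(r);p=np.array([onz(c,*k,.037) for k in q]);print((p.mean(0)).round(4),[(np.linalg.norm(p[k]-p[k-1]).round(4),np.degrees(np.arctan2(*(p[k]-p[k-1])[1::-1])).round(1)) for k in range(4)])
g=w&(H>14)&(H<30)&(S>110)&(V>90)|m
g[:92]=0
k=cv2.findContours(g.astype(np.uint8),0,1)[0];k=max(k,key=cv2.contourArea)
# head top circle: row-wise extents
for r in range(92,158,6):
    x=np.where(g[r])[0];print(r,x.min(),x.max(),end=' | ')
(cx,cy),rad=cv2.minEnclosingCircle(k[k[:,0,1]>100]);print(cx,cy,rad,onz(c,cx,cy,.039),c["mtx"][0,0])
# same point against scene/side: blade tip vs head centre via three screws
for nm,reg in (("far",(0,50,195,275)),("near",(188,255,368,438))):
    a=np.zeros((480,640),bool);a[reg[0]:reg[1],reg[2]:reg[3]]=1
    a&=(S<90)&(V<135)
    for b in blobs(a,80): print(nm,b[:2],onz(c,*b[1],.036),cv2.minAreaRect(cv2.findContours(b[2].astype(np.uint8),0,1)[0][0]))
E
```

```text
dark ([317, 93, 12, 56, 553], [322.3, 120.5]) ((322.28472900390625, 120.52803039550781), (9.957937240600586, 55.28617477416992), 2.045408248901367)
[ 0.5473 -0.0065  0.037 ] [(np.float64(0.0083), np.float64(141.2)), (np.float64(0.0435), np.float64(50.9)), (np.float64(0.008), np.float64(-38.7)), (np.float64(0.0435), np.float64(-128.7))]
92 308 359 | 98 300 364 | 104 296 348 | 110 293 352 | 116 292 352 | 122 291 354 | 128 292 353 | 134 294 351 | 140 297 348 | 146 289 355 | 152 313 332 | 322.6307373046875 121.7019271850586 32.32810592651367 [ 0.54725578 -0.00708125  0.039     ] 414.4001567146894
far ([209, 0, 37, 30, 354], [225.5, 13.3]) [0.53568952 0.10166619 0.036     ] ((226.59951782226562, 12.017135620117188), (8.764547348022461, 43.257286071777344), 46.63658142089844)
near ([380, 204, 44, 35, 341], [401.8, 221.2]) [ 0.55232979 -0.11573345  0.036     ] ((401.65313720703125, 221.2021484375), (6.714897155761719, 51.182979583740234), 52.85331344604492)
```

```bash
python3 -m handwheel '[[[0,0,0.035,4,0,0,1],[0,0,0.035,6.2,0.05,2,1],[0,0,0.035,6.2,0.05,5,1],[0,0,0.035,6.2,0.05,7.5,1],[0,0,0.035,6.2,0.05,8.6,1],[0,0,0.035,6.2,0.05,8.6,1],[0,0,0.035,6.2,0.05,8.6,1]]]'
python3 - <<'E'
from h import *
s=read_state();c=calibration("wrist");im=camera("wrist")
T=R.from_quat(s['tcp_rot']).as_matrix();print(s['ee_pos'],"x ang",np.degrees(np.arctan2(T[1,0],T[0,0])))
print(proj(c,[.547,-.007,.039]),"tip",proj(c,s["ee_pos"]+T[:,2]*.096))
a=[im[40:300,190:450]]
for n in ("scene","side"):
    c=calibration(n);i=camera(n);u,v=proj(c,[.547,-.007,.05]).round().astype(int);print(n,u,v);a.append(cv2.resize(i[v-33:v+32,u-33:u+32],(260,260),interpolation=2))
cv2.imwrite("pics/crop4.png",np.hstack(a)[:,:,::-1])
E
```

```text
time: 6.1
ee_pos: [0.5483, -0.0078, 0.1486]
tcp_rot: [0.902, 0.431, 0.001, 0.0]
ft_force: [-0.6, -0.4, -0.4]
gripper_width: 0.0268
grip_force: 79.3
[ 0.54833443 -0.00781575  0.14859316] x ang 51.096658539269285
[319.47906256 222.59770168] tip [322.08690146 227.57811855]
scene 325 268
side 353 272
```

View pics/crop4.png

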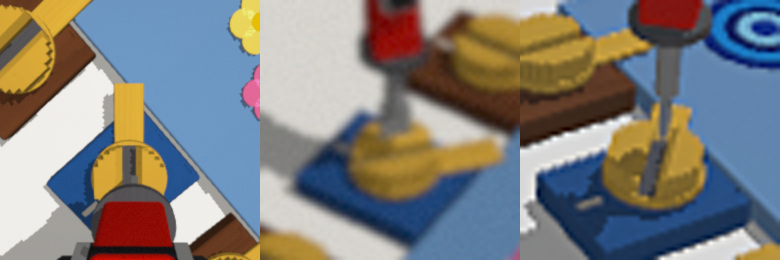

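The blade is over the slot and lined up with it in all three views (wrist 319,200). Descending gently.

```bash
python3 -m handwheel '[[[0,0,0,0,0,0.6,1],[0,0,0,0,0,1.2,1],[0,0,0,0,0,1.6,1],[0,0,0,0,0,2.0,1],[0,0,0,0,0,2.2,1],[0,0,0,0,0,2.3,1],[0,0,0,0,0,2.3,1]]]' 100
```

```text
time: 6.95
ee_pos: [0.5475, -0.0075, 0.1245]
tcp_rot: [0.902, 0.431, -0.0, -0.0]
ft_force: [0.2, 0.0, -2.1]
gripper_width: 0.0263
grip_force: 102.7
```

```bash
python3 -m handwheel '[[[0,0,0.1,0,0,0.05,1],[0,0,0.2,0,0,0.05,1],[0,0,0.3,0,0,0.05,1],[0,0,0.4,0,0,0.05,1],[0,0,0.5,0,0,0.05,1],[0,0,0.6,0,0,0.05,1],[0,0,0.7,0,0,0.05,1],[0,0,0.8,0,0,0.05,1],[0,0,0.9,0,0,0.05,1],[0,0,1.0,0,0,0.05,1],[0,0,1.0,0,0,0.05,1]]]'
python3 - <<'E'
from h import *
s=read_state();T=R.from_quat(s['tcp_rot']).as_matrix();print("x ang",np.degrees(np.arctan2(T[1,0],T[0,0])),s["wrist_torque"],s["qpos"])
E
```

```text
time: 8.05
ee_pos: [0.5472, -0.0055, 0.1242]
tcp_rot: [0.999, -0.054, -0.0, -0.002]
ft_force: [-0.1, 5.7, -2.2]
gripper_width: 0.0265
grip_force: 102.8
x ang -6.232609089868671 [1.49394707 0.10892818 0.08135406] [-0.14001113  0.30707423  1.71441335  0.00438681  1.12127521  1.53765829]
```

```bash
for k in 1; do python3 -m handwheel '[[[0,0,0.05,0,0,0,1],[0,0,0.10,0,0,0,1],[0,0,0.14,0,0,0,1],[0,0,0.14,0,0,0,1]]]'; done
python3 - <<'E'
from h import *
s=read_state();T=R.from_quat(s['tcp_rot']).as_matrix();print("x ang",np.degrees(np.arctan2(T[1,0],T[0,0])),s["wrist_torque"],s["ft_force"])
E
```

```text
time: 8.45
ee_pos: [0.5474, -0.0056, 0.1242]
tcp_rot: [0.992, -0.123, -0.0, -0.002]
ft_force: [-0.1, 5.3, -1.4]
gripper_width: 0.026
grip_force: 102.8
x ang -14.168858321712374 [1.58609177 0.02602691 0.06852109] [-0.06416031  5.32516158 -1.38448738]
```

```bash
python3 -m handwheel '[[[0,0,0.03,0,0,0,1],[0,0,0.06,0,0,0,1],[0,0,0.06,0,0,0,1]]]'
python3 -c "
from h import *
s=read_state();T=R.from_quat(s['tcp_rot']).as_matrix();print('x ang',np.degrees(np.arctan2(T[1,0],T[0,0])),s['wrist_torque'],s['ft_force'])"
python3 -m handwheel '[[[0,0,0.03,0,0,0,1],[0,0,0.05,0,0,0,1],[0,0,0.05,0,0,0,1]]]'
python3 -c "
from h import *
s=read_state();T=R.from_quat(s['tcp_rot']).as_matrix();print('x ang',np.degrees(np.arctan2(T[1,0],T[0,0])),s['wrist_torque'],s['ft_force'])"
```

```text
time: 8.75
ee_pos: [0.5475, -0.0056, 0.1242]
tcp_rot: [0.988, -0.153, -0.0, -0.002]
ft_force: [0.5, 5.0, -1.6]
gripper_width: 0.026
grip_force: 102.9
x ang -17.598078527913582 [ 1.53824217 -0.02667606  0.10168762] [ 0.53043333  4.98430873 -1.61967995]
time: 9.05
ee_pos: [0.5476, -0.0056, 0.1242]
tcp_rot: [0.984, -0.177, -0.0, -0.002]
ft_force: [-0.0, 5.1, -1.7]
gripper_width: 0.0261
grip_force: 102.7
x ang -20.42852386988872 [ 1.56012518 -0.08817611  0.21739744] [-0.04603731  5.14606689 -1.72900768]
```

```bash
python3 -m handwheel '[[[0,0,0.03,0,0,0,1],[0,0,0.06,0,0,0,1],[0,0,0.06,0,0,0,1]]]'
python3 - <<'E'
from h import *
s=read_state();T=R.from_quat(s['tcp_rot']).as_matrix();print('x ang',np.degrees(np.arctan2(T[1,0],T[0,0])),s['wrist_torque'],s['ft_force'])
E
```

```text
time: 9.35
ee_pos: [0.5479, -0.0056, 0.1242]
tcp_rot: [0.978, -0.207, -0.0, -0.002]
ft_force: [0.6, 5.4, -3.0]
gripper_width: 0.0261
grip_force: 102.6
x ang -23.84037477644958 [ 1.57990287 -0.19728055  0.4215003 ] [ 0.56120015  5.41662596 -2.98815537]
```

The torque climbed from 0.10 to 0.42 N·m over about 6°, so the screw is at its stop. I back the blade off to mid-play, lift it out and look at the screw.

```bash
python3 -m handwheel '[[[0,0,-0.14,0,0,0,1],[0,0,-0.28,0,0,0,1],[0,0,-0.42,0,0,0,1],[0,0,-0.42,0,0,0,1],[0,0,-0.42,0,0,-0.8,1],[0,0,-0.42,0,0,-1.6,1],[0,0,-0.42,0,0,-4,1],[0,0,-0.42,-4,0,-8,1],[0,0,-0.42,-6,0,-11,1],[0,0,-0.42,-6,0,-11,1],[0,0,-0.42,-6,0,-11,1]]]'
python3 - <<'E'
from h import *
s=read_state();c=calibration("wrist");i=camera("wrist");cv2.imwrite("pics/w3.png",i[:,:,::-1])
T=R.from_quat(s['tcp_rot']).as_matrix();print(s["ee_pos"],'x ang',np.degrees(np.arctan2(T[1,0],T[0,0])),s['wrist_torque'],s['ft_force'],s["qpos"])
u,v=proj(c,[.547,-.007,.039]).round().astype(int);print(u,v)
h=hsv(i);H,S,V=h[...,0],h[...,1],h[...,2]
w=np.zeros((480,640),bool);w[max(0,v-30):v+30,u-30:u+30]=1
for b in blobs(w&(S<90)&(V<135),60):
    q=cv2.boxPoints(cv2.minAreaRect(cv2.findContours(b[2].astype(np.uint8),0,1)[0][0]))
    p=np.array([onz(c,*k,.037) for k in q]);print(p.mean(0).round(4),[(np.linalg.norm(p[k]-p[k-1]).round(4),np.degrees(np.arctan2(*(p[k]-p[k-1])[1::-1])).round(1)) for k in range(4)])
E
```

```text
time: 10.45
ee_pos: [0.4938, 0.0161, 0.236]
tcp_rot: [1.0, 0.001, 0.003, 0.001]
ft_force: [-0.1, 0.2, -1.0]
gripper_width: 0.0261
grip_force: 102.9
[0.49382332 0.01605459 0.23602718] x ang 0.0865921841557309 [-0.00647339  0.00819157 -0.0122138 ] [-0.0748032   0.19908457 -1.02166025] [-1.07367730e-01  1.41456473e-01  1.64494010e+00 -1.41808572e-03
  1.34972643e+00  1.46222965e+00]
348 135
[ 0.5468 -0.0063  0.037 ] [(np.float64(0.0431), np.float64(2.5)), (np.float64(0.0079), np.float64(-88.4)), (np.float64(0.0431), np.float64(-177.1)), (np.float64(0.0082), np.float64(91.7))]
```

View pics/w3.png

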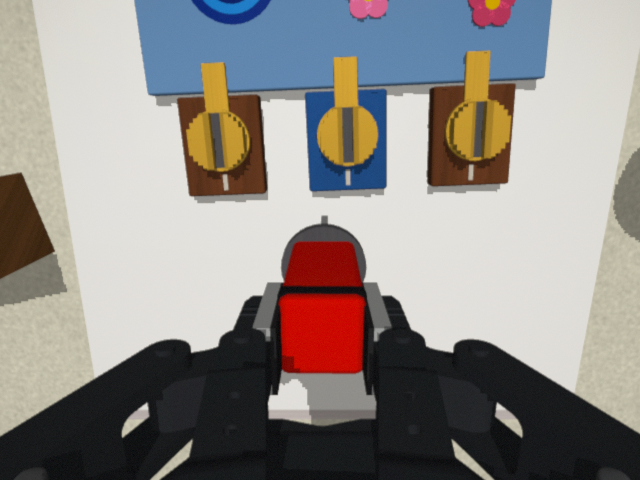

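The blue block's tongue at (345,80) now lies over the panel, with its slot at about 2.6°, parallel to its neighbours, so the screw is at its stop. Now back to the rack.

```bash
python3 -m handwheel '[[[0,0,0,-0.5,-3,0,1],[0,0,0,-1,-7,0,1],[0,0,0,-1.5,-11,0,1],[0,0,0,-2,-15,0,1],[0,0,0,-2.5,-19,0,1],[0,0,0,-3,-23,0,1],[0,0,0,-3.2,-27,0,1],[0,0,0,-3.2,-30,0,1],[0,0,0,-3.2,-30.9,0,1],[0,0,0,-3.2,-30.9,0,1],[0,0,0,-3.2,-30.9,0,1],[0,0,0,-3.2,-30.9,0,1]]]'
python3 - <<'E'
from h import *
s=read_state();T=R.from_quat(s['tcp_rot']).as_matrix();print(s["ee_pos"],'x ang',np.degrees(np.arctan2(T[1,0],T[0,0])),T[:,2])
c=calibration("wrist");im=camera("wrist");a=[im[60:320,190:450]];print(proj(c,[.4624,.3255,.075]))
for n in ("scene","side"):
    c=calibration(n);i=camera(n);u,v=proj(c,[.4624,.3255,.10]).round().astype(int);a.append(cv2.resize(i[v-33:v+32,u-33:u+32],(260,260),interpolation=2))
cv2.imwrite("pics/crop5.png",np.hstack(a)[:,:,::-1])
E
```

```text
time: 11.7
ee_pos: [0.4604, 0.3242, 0.2338]
tcp_rot: [1.0, 0.0, -0.0, 0.001]
ft_force: [0.3, 0.2, -1.6]
gripper_width: 0.026
grip_force: 103.0
[0.46044378 0.3241668  0.23378913] x ang 0.0092320630961078 [-5.78571090e-04 -1.26280088e-03 -9.99999035e-01]
[318.59578679 203.89545417]
```

View pics/crop5.png

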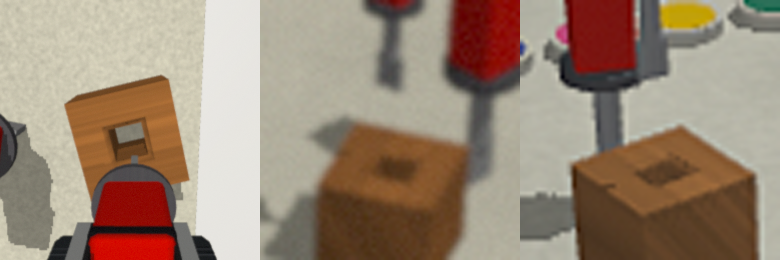

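The wrist crop shows the empty hole's mouth at about pixel (318,200), slightly farther along tool x than predicted. I check that position numerically.

```bash
python3 - <<'E'
from h import *
i=cv2.imread("pics/crop5.png")[:,:260,::-1].copy();c=calibration("wrist");s=read_state()
h=hsv(i);H,S,V=h[...,0],h[...,1],h[...,2]
for r in range(110,176,5): print(r,V[r,96:164:4])
w=np.zeros(V.shape,bool);w[70:200,55:195]=1
m=w&(H>5)&(H<18)&(S>110)&(V>60)
k=max(cv2.findContours(m.astype(np.uint8),0,1)[0],key=cv2.contourArea)
q=cv2.approxPolyDP(cv2.convexHull(k),5,True)[:,0];
for a in q: print(a,onz(c,a[0]+190,a[1]+60,.075).round(4))
print("hole?",onz(c,318.5,200,.075))
E
```

```text
110 [160 161 162 161 159 159 161 164 166 168 163 159 157 160 161 162 163]
115 [158 159 161 164 161 158 157 156 159 160 165 163 159 157 157 158 159]
120 [153 152 155 159 161 163 163 156 141 117 100 120 117 164 171 177 179]
125 [163 163 157 139 119 112 112 120 129 126 131 128 129 177 177 176 174]
130 [153 156 131  98  66 123 126 129 134 127 128 129 126 148 164 163 161]
135 [172 174 153 116  65  89 132 129 131 137 132 133 136 118 160 162 162]
140 [172 166 157 124  70  68 125 128 123  96  76  72  80 128 166 166 166]
145 [156 156 155 136  90  67  73  73  75  83 100 107  89 140 159 164 166]
150 [158 160 161 150 129  70 106 107 107 103 103 103 102 129 139 159 152]
155 [160 158 159 158 145  71 102 103 102 102 103 106 131 143 125 149 149]
160 [165 166 166 166 142  96 110 125 137 104 103 139 132 132 142 149 151]
165 [146 142 143 143 144 139 116  66  57  58  56  58  87 136 154 151 150]
170 [149 148 147 142  63  72  78  78  79  79  80  80  79  78  59  88 152]
175 [150 148  87  80  80  78  81  79  80  79  80  79  82  78  79  80  62]
[164  77] [0.5127 0.3    0.075 ]
[188 179] [0.4343 0.2793 0.075 ]
[ 91 198] [0.4183 0.3562 0.075 ]
[ 65 104] [0.4929 0.3738 0.075 ]
hole? [0.46547121 0.32620059 0.075     ]
```

```bash
python3 -m handwheel '[[[0,0,0,0.2,-0.25,1,1],[0,0,0,0.2,-0.25,3,1],[0,0,0,0.2,-0.25,5,1],[0,0,0,0.2,-0.25,6.5,1],[0,0,0,0.2,-0.25,8,1],[0,0,0,0.2,-0.25,9.5,1],[0,0,0,0.2,-0.25,11,1],[0,0,0,0.2,-0.25,11.8,1],[0,0,0,0.2,-0.25,12.1,1],[0,0,0,0.2,-0.25,12.1,1],[0,0,0,0.2,-0.25,12.1,1]]]'
```

```text
time: 12.95
ee_pos: [0.4627, 0.3285, 0.1138]
tcp_rot: [1.0, 0.001, 0.001, -0.0]
ft_force: [0.4, 0.0, -1.6]
gripper_width: 0.0261
grip_force: 103.0
```

```bash
python3 -m handwheel '[[[0,0,0,0,0.1,0.2,1],[0,0,0,0,0.1,0.35,1],[0,0,0,0,0.1,0.35,1],[0,0,0,0,0.1,0.35,1]]]' 60
```

```text
time: 13.35
ee_pos: [0.4622, 0.3272, 0.1098]
tcp_rot: [1.0, 0.001, 0.0, -0.0]
ft_force: [-0.5, 0.0, -2.2]
gripper_width: 0.0262
grip_force: 103.0
```

```bash
python3 -m handwheel '[[[0,0,0,0,0,0.06,1],[0,0,0,0,0,0.12,1],[0,0,0,0,0,0.12,1]]]'
```

```text
time: 13.65
ee_pos: [0.4624, 0.3273, 0.1096]
tcp_rot: [1.0, 0.001, 0.0, -0.0]
ft_force: [-0.8, -0.6, 5.0]
gripper_width: 0.0261
grip_force: 104.0
```

Contact (+6 N): the collar is seated. Open, then go straight up.

```bash
python3 -m handwheel '[[[0,0,0,0,0,0,0.4],[0,0,0,0,0,0,0],[0,0,0,0,0,0,-0.5],[0,0,0,0,0,0,-1],[0,0,0,0,0,0,-1],[0,0,0,0,0,0,-1],[0,0,0,0,0,0,-1],[0,0,0,0,0,0,-1]]]'
python3 -m handwheel '[[[0,0,0,0,0,-2,-1],[0,0,0,0,0,-5,-1],[0,0,0,0,0,-9,-1],[0,0,0,0,0,-13,-1],[0,0,0,-5,5,-17,-1],[0,0,0,-8,10,-18,-1],[0,0,0,-8,14,-18,-1],[0,0,0,-8,18,-18,-1],[0,0,0,-8,18,-18,-1],[0,0,0,-8,18,-18,-1]]]'
python3 - <<'E'
from h import *
print(read_state()["time"]);a=[]
for n in ("scene","side"):
    c=calibration(n);i=camera(n);cv2.imwrite(f"pics/{n}5.png",i[:,:,::-1])
    u,v=proj(c,[.5,.2,.06]).round().astype(int);a.append(cv2.resize(i[max(v-110,0):v+110,u-100:u+100],(400,440),interpolation=2))
cv2.imwrite("pics/final.png",np.hstack(a)[:,:,::-1])
E
```

```text
time: 14.45
ee_pos: [0.4622, 0.3273, 0.1085]
tcp_rot: [1.0, 0.001, 0.0, -0.0]
ft_force: [0.1, 0.4, 0.5]
gripper_width: 0.0855
grip_force: 0.0
time: 15.45
ee_pos: [0.3821, 0.1453, 0.2891]
tcp_rot: [1.0, -0.001, 0.001, 0.0]
ft_force: [-0.3, 0.1, 0.2]
gripper_width: 0.0852
grip_force: 0.0
15.45
```

View pics/final.png

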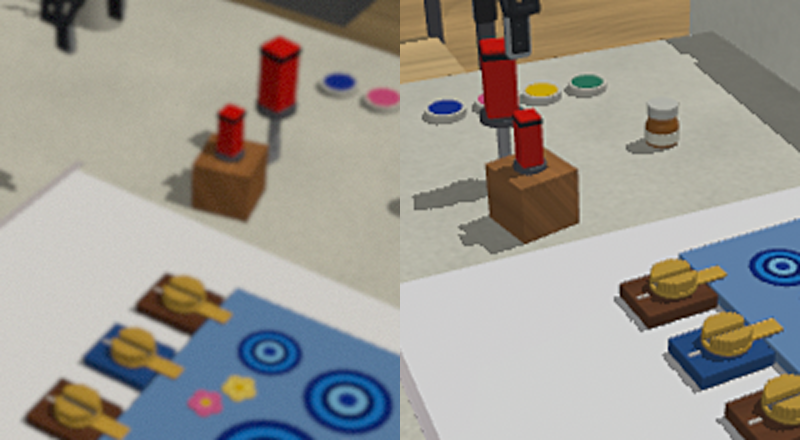

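The small driver stands upright in the rack (crop 230,135 and 530,145). The blue block's tongue lies over the panel, parallel to the other two, and the gripper is clear.

```bash
python3 -c "
from cell import *
print(job_done())"
```

```text
the job is handed in; nothing more can be done
None
```

The blue block's screw is turned to its stop with its tongue over the panel, the small red screwdriver is back in its rack and released, and I handed the job in at about 15.5 s on the robot's clock.

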